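# Jack up the aligner's chuck plate and hold it

### The job

Lift the free edge of the aligner's hinged chuck plate off its pedestal so that a colleague can get at the levelling pins: set the small hand jack down with its saddle centred under the marked lift point, the lug with the ball in it (not the two plain ears), and let go of it. Give the pump handle one trial stroke, fully down and then fully back up, then push it fully down again and finish while still holding it down, so that the jack alone carries the plate. Do not push or lift the plate with the arm, do not tip the jack over and leave the other things on the bench where they are.

Things in the scene. Friction and masses are not known exactly. Their poses are not given: they have to be found in the camera images.
- aligner: Fixed mask aligner: black pedestal under a black plate 250 x 260 mm (z 80 to 89 mm; round chuck on it to 102 mm). Origin under its middle, on the bench. Own +x points from the lift edge (x = -130 mm, facing the robot's right within 11 deg) to the hinge (x = 125 mm). Pedestal starts 40 mm inside the lift edge. Two plain black ears, 27 mm out of that edge, 112 mm either side, are not lift points.
- chuck_plate (a joint): Tilt of the plate about its rear hinge, rad: 0 resting on the pedestal, positive as the lift edge rises (0.01 rad raises the lift pad 2.9 mm). Lifting it at the lift pad takes about 8 to 14 N; unsupported it falls back to 0.
- lift_lug: The marked lift point: a bright steel tab 36 mm wide, 9 mm thick, standing 56 mm out of the lift edge, with a 28 mm steel ball let into it, showing above and below. Clamped somewhere along the edge within 40 mm of its middle. Origin at the ball's centre, 84.5 mm above the bench, at x = -160 mm in the aligner's frame.
- lift_pad (a point): The lowest point of the lift lug's ball, 70.5 mm above the bench when the plate rests: the saddle belongs straight below it.
- jack: Loose hand jack, 0.6 to 0.9 kg. Origin under it, on the bench; own +x from handle to saddle. Steel foot x -120 to 100 mm, 64 mm wide, 10 mm thick. Aluminium grip block x -8 to 32 mm, 36 mm wide, top at 85 mm. Ram housing 38 mm across, 40 mm high, at x = 65 mm, the saddle above it. Handle pivots at x = -16 mm, 52 mm up, and reaches back to x = -128 mm.
- jack_grip (a point): Point inside the jack's grip block at which to grasp it across its 36 mm width (fingers either side along the jack's y), 62 mm above the jack's underside, at x = 12 mm in the jack's frame, on its centre line; axes as the jack's.
- jack_saddle: The jack's saddle, a dark steel disc 34 mm in diameter and 7 mm thick. Origin at the centre of its top face.
- saddle_top (a point): Centre of the saddle's top face: 65 mm ahead (+x) of the jack's origin and 60 mm above its underside with the handle up, so it passes 10 mm below the lift pad; the fully pressed handle raises it by 26 mm.
- jack_handle (a joint): Pump handle angle, rad: 0 up (where its spring returns it), 0.45 fully down. The saddle follows it both ways, 5.8 mm per 0.1 rad (it meets the lift pad at about 0.18), and sinks again when the handle comes up. Fully down takes about 3 N at the pad without a load and 8 to 12 N with the plate on it.
- handle_pad (a point): Centre of the top face of the black push pad (36 x 46 mm) at the handle's end, to be pressed straight down: about 110 mm behind the jack's origin (-x), 94 mm above its underside with the handle up and 50 mm with it fully down. The pad tilts a little on the way.
- bottle: Bystander: white plastic bottle, 60 mm diameter, 150 mm high. Origin under its middle.
- jar: Bystander: amber jar, 56 mm diameter, 60 mm high. Origin under its middle.
- barrel: Bystander: spare steel micrometer barrel lying on the bench, 80 mm long, 26 mm thick. Origin under its middle.
- dish: Bystander: shallow glass dish, 90 mm diameter, 16 mm high. Origin under its middle.
- screwdriver: Bystander: screwdriver, 160 mm long, lying between the robot and the work. Origin under it.
- wrench: Bystander: wrench, 130 mm long, lying between the robot and the work. Origin under it.
Things that resemble listed ones, but are neither listed nor needed, are in the scene too. Of the things that look like the jack, the larger one is meant.

How it is judged:
On the way, in this order (a step that is already met when the one before it is completed fails the run):
1. the jack stands on the bench, let go, handle up, its saddle under the lift pad (horizontal distance between saddle_top and lift_pad below 0.011 m and height (world z) of jack_grip below 0.066 m and angle between jack_grip's own z axis and vertical below 0.06 rad and contact force between the fingers and jack below 0.2 N and value of joint jack_handle below 0.08 rad), for 0.2 s.
2. trial stroke: handle down, the saddle lifts the lug (horizontal distance between saddle_top and lift_pad below 0.011 m and contact force between jack_saddle and lift_lug above 2 N and value of joint jack_handle above 0.39 rad), for 0.1 s.
3. handle back up, plate down again (value of joint jack_handle below 0.07 rad and value of joint chuck_plate below 0.008 rad), for 0.1 s.
4. handle pressed down again and held, the plate raised on the jack (all of step 2 and height (world z) of jack_grip below 0.066 m and angle between jack_grip's own z axis and vertical below 0.06 rad and value of joint chuck_plate above 0.034 rad and contact force between the fingers and jack above 2 N and contact force between each of the fingers, the arm and aligner below 0.5 N), for 0.5 s.
At the end, for the whole second after the job is handed in: Robot pressing the handle past 0.39 rad (over 2 N); jack upright on the bench, saddle within 11 mm of straight below the lift pad and pushing on the lug (over 2 N); plate at rest, tilted over 0.034 rad; arm not touching the aligner; bystanders within 30 mm of their places (all of step 4 and velocity of joint chuck_plate between -0.02 and 0.02 rad/s and distance of each of bottle, jar, barrel, dish, screwdriver, wrench from where it was at the start of the episode below 0.03 m); the arm keeps its last pose, push and grip.
It fails at once if the jack is tipped over (angle between jack_grip's own z axis and vertical above 0.5 rad).
It fails at once if the robot pushes or lifts the aligner itself (contact force between any of the fingers, the arm and aligner above 8 N).
It fails at once if a bystander is moved by more than 30 mm (distance of any of bottle, jar, barrel, dish, screwdriver, wrench from where it was at the start of the episode above 0.03 m).
It also fails if it takes over 58 s, if anything falls off the work surface, if the arm or the gripper's body presses on something with over 40 N, if the wrist force passes 120 N, or if a joint passes its speed limit or range.

### The arm

A 7-joint arm with a two-finger parallel gripper is mounted at the origin on the work surface. World frame = base frame: x ahead of the robot, y to its left, z up, the work surface at z = 0. Lengths are in m, angles in rad, forces in N, time in s.
With the tool pointing down it reaches from about 0.4 to 0.875 m from the base axis. Payload 19.3 kg.
Tool frame: the origin (TCP) lies at the very end of the fingers, on their centre line; the grasp point (between the pads) lies bot.grasp_offset behind it (bot.grasp_offset is the distance from the TCP to the grasp point, in m); z points along the fingers, y is the direction in which the jaws open and shut (so a half turn about z gives the same grasp; the last joint's range is limited). The gripper opens to 85 mm and grips with 20 to 120 N. Pads are 22 mm wide; open, the fingers measure 114 mm over their backs; the gripper's body (76 mm by 85 mm) begins 54 mm behind the grasp point. The pads swing forward as they close: fully open they stand 13 mm farther back than shut.
Start: joints at [-0.07, 0.521, -0.036, 1.599, 0.021, 1.021, -0.113], TCP at [0.625, -0, 0.199] pointing down, gripper open.
Joint ranges: [-2.91, 2.91], [-0.3, 2.13], [-1.5, 1.42], [0.17, 2.43], [-1.26, 4.41], [0.16, 1.93], [-2.52, 2.52]. Speed limits (rad/s): [1.89, 1.89, 2.39, 2.39, 3.01, 3.01, 3.01].

### API

Orientations are given as [roll, pitch, yaw] about the fixed x, y, z axes, in that order (R = Rz(yaw) Ry(pitch) Rx(roll)).
In Python, from workcell import bot gives the robot as it stands. The module is installed in compiled form; this text tells all that it offers.
- The arm moves only by the shell command python3 -m handwheel 'ROWS' [OPENING] [FORCE]. ROWS is JSON, a list of rows, each a list of 6 numbers: the shift along the tool's x, y, z as a fraction of full scale, then the turn, a rotation vector about the tool's x, y, z as a fraction of full scale. In form: [[x, y, z, rx, ry, rz], ...]. A call has 1 to 8 rows; each row shifts and turns the commanded pose from where the row before left it, along the tool's axes as they then stand; what a row does not reach is not made up. Full scale, the value 1, is 0.025 m for a shift and 360 degrees for a turn. A row lasts 1/8 s, in which the tool goes at most 62.5 mm and 10.7 degrees, less where a joint would pass 70% of its speed; a pose out of reach is approached as far as the arm can. A call with a number of a shift or a turn outside -1 to 1 is refused whole. A call with a gripper value outside its range is refused whole. OPENING is the closure, from -1 (fully open) to 1 (shut), set as the call begins (- or left out, the last holds). The fingers move at their own pace and stop on an object; FORCE is the grip in N (left out, the last holds). Time passes only in rows, so rows that do not move let the fingers close. It gives the time, the measured TCP pose, the force and the opening at its end, in the units of the state.
- bot.observe(): the state, without advancing time (a new reading comes with each control period).
- bot.grab_frame(name): name is "scene" or "side" or "wrist"; returns a dict with "pixels" (480x640x3 uint8, blue, green, red), "vertical_fov" (degrees; the focal length in pixels is half the picture's height over the tangent of half this angle, whatever the lens; pixels are square), "cx", "cy" (the principal point, pixels), "D" ([k1, k2, p1, p2, k3] as OpenCV has them; the pictures are not rectified), "R" (3x3) and "t" (3): a world point X has camera coordinates R X + t. Camera axes: x right, y down, z forward; pixel columns grow to the right and rows downward; lengths in m; the calibration is good to about 2 mm. A picture is of the moment at which its call begins. There is no depth.
- bot.job_done(): hands the job in, once; it reports no verdict.
Trained networks look in a picture, given as the dict that the camera call returned (one of the last four; its "shot" number tells which), for a name from the list of things; names that differ only in an ending like _2 or _b are one class to them, and where a whole thing is asked for, a point or a joint stands for the part that bears it (a point fixed in the world has none). Each returns a list of dicts, best first, with "score" (0 to 1); they miss things now and then, are a little off and sometimes report something else, mostly with a low value. They report only what shows in the picture. A call takes as long as a camera call. They do not tell look-alikes from the thing itself.
- bot.trace(picture, thing): "region" (480x640 bool, what is visible of it) and "point" ([column, row] in pixels, amid what is visible of it).
The state is a dict: "clock": time; "qpos": joint angles; "qd": joint speeds; "joint_efforts": joint torques, N m; "position": TCP position; "tool_rot": TCP orientation; "force": force on the tool from outside, world axes, zero at the start; "moment": the same for the moment, N m; "grip_width": finger opening in m.
Only numpy, scipy, OpenCV 4.12 (cv2) and the standard library are available. Lean on these libraries where they do the work, as an engineer would, in place of code of your own. Each camera call takes 0.05 s, during which the arm holds its last target.

## Working session

There is one attempt and no reset: what is moved stays moved. The work goes in short steps, Python scripts to look and compute and a shell command to move; the robot and the scene stay as the last step left them, time stands still between calls to the robot, and variables do not carry over. Pictures are saved under pics/ and viewed, and the job is handed in when it is done.

```bash
mkdir -p pics
cat > h.py <<'E'
from workcell import bot
import numpy as np, cv2
def K(f):
    F=240/np.tan(np.radians(f["vertical_fov"])/2)
    return np.array([[F,0,f["cx"]],[0,F,f["cy"]],[0,0,1.]])
def proj(f,P):
    R=np.array(f["R"]);t=np.array(f["t"])
    return cv2.projectPoints(np.array(P,float).reshape(-1,3),cv2.Rodrigues(R)[0],t,K(f),np.array(f["D"],float))[0].reshape(-1,2)
def onplane(f,uv,z):
    n=cv2.undistortPoints(np.array(uv,float).reshape(-1,1,2),K(f),np.array(f["D"],float)).reshape(-1,2)
    R=np.array(f["R"]);t=np.array(f["t"]);c=-R.T@t
    d=np.c_[n,np.ones(len(n))]@R
    return c+d*((z-c[2])/d[:,2])[:,None]
E
python3 - <<'E'
from h import *
o=bot.observe()
print({k:np.round(v,3).tolist() for k,v in o.items()}, bot.grasp_offset)
for n in ("scene","side","wrist"):
    f=bot.grab_frame(n); cv2.imwrite(f"pics/{n}0.png",f["pixels"])
    R=np.array(f["R"]);print(n,f["vertical_fov"],f["D"],(-R.T@np.array(f["t"])).round(3))
    for th in ("jack","lift_lug","jack_saddle","aligner","handle_pad","bottle","jar","barrel","dish","screwdriver","wrench"):
        print(th,[(round(d["score"],2),np.round(d["point"]).tolist(),int(d["region"].sum())) for d in bot.trace(f,th)][:4])
E
```

```text
{'clock': 0.0, 'qpos': [-0.07, 0.522, -0.036, 1.6, 0.021, 1.021, -0.113], 'qd': [0.0, 0.0, 0.001, 0.0, 0.001, 0.001, 0.001], 'joint_efforts': [-0.004, -92.711, 1.978, -36.993, 0.018, 0.008, -0.0], 'position': [0.625, -0.0, 0.198], 'tool_rot': [-3.14, 0.0, 1.571], 'force': [-0.117, 0.353, 0.527], 'moment': [0.035, 0.022, 0.015], 'grip_width': 0.085} 0.0187
scene 55.666632858526185 [-0.00165419  0.          0.          0.          0.        ] [ 1.139 -0.076  0.86 ]
jack [(0.92, [140.0, 207.0], 1079), (0.67, [208.0, 253.0], 3461)]
lift_lug [(0.91, [356.0, 230.0], 342), (0.41, [162.0, 234.0], 522)]
jack_saddle [(0.75, [239.0, 248.0], 166), (0.49, [123.0, 189.0], 50), (0.31, [211.0, 319.0], 781)]
aligner [(0.25, [166.0, 235.0], 620)]
handle_pad [(0.73, [163.0, 235.0], 571), (0.7, [155.0, 202.0], 168)]
bottle [(0.93, [155.0, 307.0], 1602)]
jar [(0.76, [211.0, 319.0], 853)]
barrel [(0.95, [265.0, 350.0], 513)]
dish [(0.73, [335.0, 343.0], 1538)]
screwdriver [(0.69, [367.0, 181.0], 329), (0.26, [335.0, 342.0], 1452)]
wrench [(0.69, [223.0, 183.0], 397), (0.18, [242.0, 246.0], 157)]
side 49.1
[... 581 characters left out ...]
4.0, 251.0], 200), (0.37, [385.0, 310.0], 2177)]
wrench [(0.92, [301.0, 354.0], 413)]
wrist 70.0373857734032 [-0.06760482  0.          0.          0.          0.        ] [0.625 0.078 0.374]
jack [(0.88, [255.0, 368.0], 4840), (0.55, [152.0, 476.0], 401), (0.29, [255.0, 370.0], 683)]
lift_lug [(0.96, [222.0, 144.0], 3036)]
jack_saddle [(0.72, [253.0, 373.0], 686), (0.67, [228.0, 62.0], 43090)]
aligner [(0.9, [231.0, 62.0], 42918)]
handle_pad [(0.63, [252.0, 374.0], 717)]
bottle []
jar [(0.57, [384.0, 394.0], 1967)]
barrel [(0.83, [450.0, 297.0], 410)]
dish [(0.97, [455.0, 204.0], 5028)]
screwdriver [(0.78, [35.0, 78.0], 2548), (0.38, [458.0, 205.0], 5194)]
wrench [(0.77, [74.0, 358.0], 538)]
```

View pics/scene0.png

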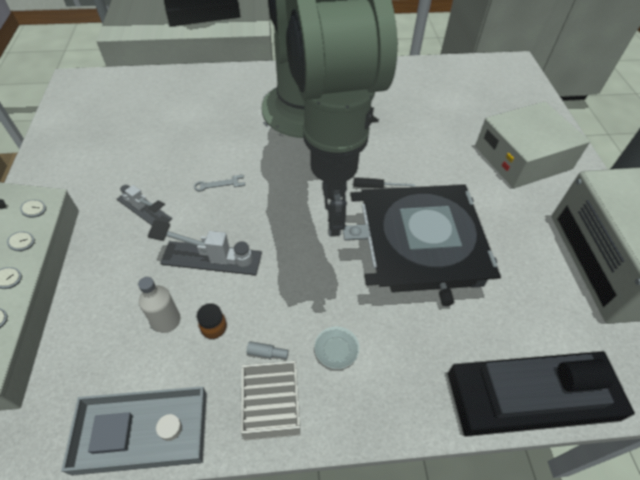

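View pics/side0.png

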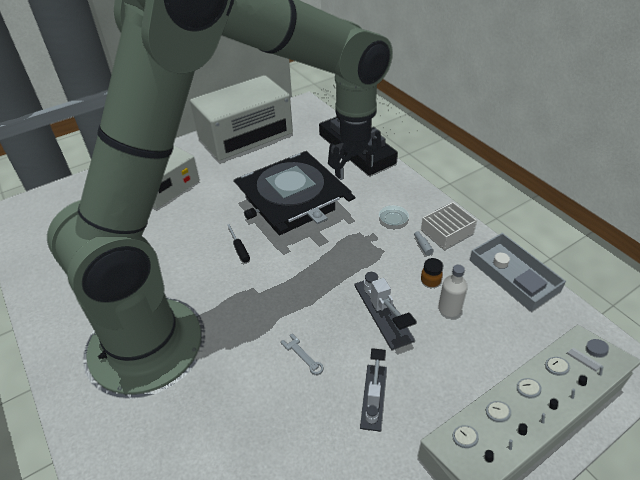

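View pics/wrist0.png

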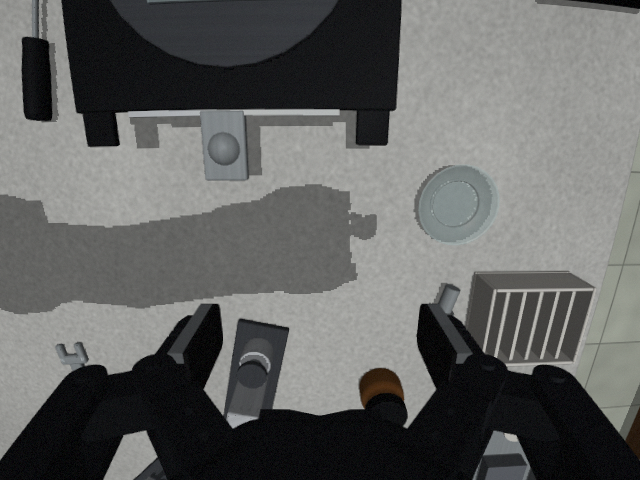

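Run:
```python
import cv2,numpy as np
s=cv2.imread("pics/scene0.png")[170:280,100:280]; d=cv2.imread("pics/side0.png")[260:440,330:450]; w=cv2.imread("pics/wrist0.png")[90:200,150:310]
s=cv2.resize(s,None,fx=3,fy=3,interpolation=2); d=cv2.resize(d,None,fx=2,fy=2,interpolation=2)
w=cv2.resize(w,None,fx=3,fy=3,interpolation=2)
c=np.zeros((660,800,3),np.uint8);c[:330,:540]=s;c[:360,545:785]=d;c[330:660,:480]=w
cv2.imwrite("pics/crop0.png",c[:600])
```

```text
(no output)
```

View pics/crop0.png

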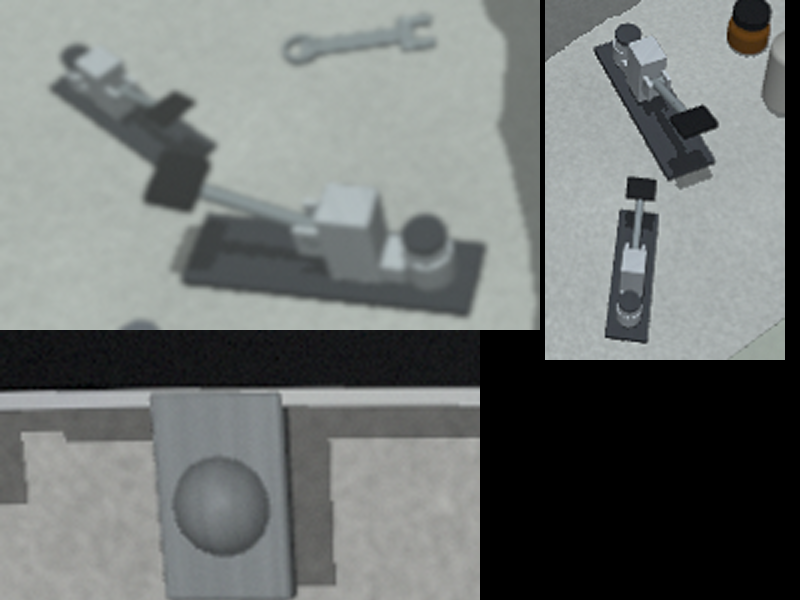

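```bash
cat > fit0.py <<'E'
from h import *
from scipy.optimize import least_squares
fs={n:bot.grab_frame(n) for n in("scene","side","wrist")}
J={"scene":[((65,0,60),(241.7,247.3)),((100,32,10),(261.7,251)),((100,-32,0),(255.7,275)),((-120,-32,0),(161,264.7)),((-8,18,85),(208.3,231.7)),((32,18,85),(224.3,232)),((32,-18,85),(227.3,244)),((-8,-18,85),(206,243.3)),((-110,0,94),(159.5,230.3))],
"side":[((65,0,60),(371.5,276)),((32,18,85),(371,283)),((32,-18,85),(384,279)),((-8,-18,85),(390,291.5)),((-8,18,85),(377,296)),((100,32,10),(355,284)),((-120,-32,10),(415,337.5)),((-120,32,10),(392.5,349))]}
def T(p,P):
    c,s=np.cos(p[2]),np.sin(p[2]);P=np.array(P,float)/1000
    return np.c_[p[0]+c*P[:,0]-s*P[:,1],p[1]+s*P[:,0]+c*P[:,1],P[:,2]]
def res(p,ns):
    return np.concatenate([(proj(fs[n],T(p,[a for a,b in J[n]]))-np.array([b for a,b in J[n]])).ravel() for n in ns])
for ns in (["scene"],["side"],["scene","side"]):
    r=least_squares(res,[0.65,-0.25,1.5],args=(ns,),loss="soft_l1")
    print(ns,r.x.round(4),res(r.x,ns).reshape(-1,2).round(1).tolist() if len(ns)==2 else "")
print("jack pts grip/saddle/pad",T(r.x,[(12,0,62),(65,0,60),(-110,0,94)]).round(4).tolist())
# aligner/lug
f=fs["wrist"]; print("ball wrist",onplane(f,[(223.7,148.3)],.0845))
print("tab wrist corners top z.089",onplane(f,[(201.5,111.5),(243,111.5),(206.5,181),(248,180)],.089).round(4).tolist())
print("plate edge z .089",onplane(f,[(77,110),(395,108)],.089).round(4).tolist())
print("proj ball side/scene",proj(fs["side"],onplane(f,[(223.7,148.3)],.0845)),proj(fs["scene"],onplane(f,[(223.7,148.3)],.0845)))
for n,th,z,px in (("scene","wrench",.003,None),("scene","screwdriver",.01,None),("scene","jar",.03,None),("scene","barrel",.013,None),("scene","dish",.008,None),("scene","bottle",.07,None)):
    g=fs[n]; d=bot.trace(g,th)
    print(th,onplane(g,[d[0]["point"]],z).round(3).tolist())
E
python3 fit0.py
```

```text
['scene'] [ 0.5352 -0.2425  1.3629] 
['side'] [ 0.5342 -0.2536  1.3591] 
['scene', 'side'] [ 0.536  -0.2462  1.3732] [[-1.8, -0.1], [-1.1, -0.9], [0.1, 1.0], [-1.8, 1.9], [-1.5, -1.2], [0.8, 0.2], [-6.1, 1.6], [-3.5, 0.5], [-2.8, -0.2], [-1.8, -0.5], [-1.6, -2.8], [-1.6, -3.2], [-0.1, -4.3], [-0.4, -4.2], [-2.7, -1.4], [-0.4, 0.8], [-1.6, -1.6]]
jack pts grip/saddle/pad [[0.5383, -0.2345, 0.062], [0.5487, -0.1825, 0.06], [0.5144, -0.3541, 0.094]]
ball wrist [[0.54576972 0.06435217 0.0845    ]]
tab wrist corners top z.089 [[0.5313, 0.0933, 0.089], [0.5644, 0.0928, 0.089], [0.5304, 0.0381, 0.089], [0.5654, 0.0387, 0.089]]
plate edge z .089 [[0.4276, 0.0974, 0.089], [0.6842, 0.0955, 0.089]]
proj ball side/scene [[315.44402262 215.57575603]] [[353.43149515 231.83325244]]
wrench [[0.3, -0.236, 0.003]]
screwdriver [[0.334, 0.143, 0.01]]
jar [[0.698, -0.243, 0.03]]
barrel [[0.769, -0.142, 0.013]]
dish [[0.769, 0.004, 0.008]]
bottle [[0.682, -0.343, 0.07]]
```

Run:
```python
import cv2,numpy as np
d=cv2.imread("pics/side0.png")[180:260,270:380]; s=cv2.imread("pics/scene0.png")[200:260,320:400]
c=np.zeros((400,800,3),np.uint8);d=cv2.resize(d,None,fx=4,fy=4,interpolation=2);s=cv2.resize(s,None,fx=4,fy=4,interpolation=2)
c[:320,:440]=d;c[:240,450:770]=s;cv2.imwrite("pics/crop1.png",c)
```

```text
(no output)
```

View pics/crop1.png

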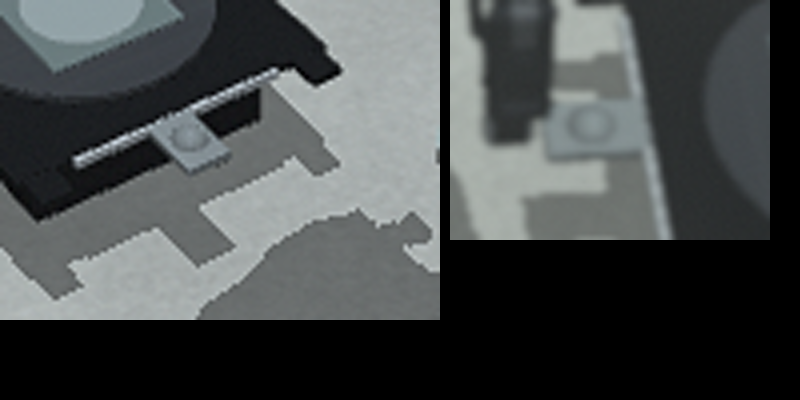

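Two jack-like things: scene (208,253), the larger one with the block and saddle, and scene (140,207), the smaller one. The larger is meant. The lug with the ball is at wrist (224,148). The black ears at (101,128) and (373,127) are plain.

```bash
python3 -m handwheel '[[-1,-0.3,0,0,0,0],[-1,-0.3,0,0,0,0],[-1,-0.3,0,0,0,0],[-1,-0.3,0,0,0,0],[-1,-0.3,0,0,0,0],[-1,-0.3,0,0,0,0],[-1,-0.3,0,0,0,0],[-1,-0.3,0,0,0,0]]' -1 && python3 -m handwheel '[[-1,-0.3,0,0,0,0],[-1,-0.3,0,0,0,0],[-1,-0.3,0,0,0,0],[-1,-0.3,0,0,0,0],[-0.4,0,0,0,0,0.0164],[0,0,0,0,0,0.0164],[0,0,0,0,0,0]]'
python3 - <<'E'
from h import *
o=bot.observe();print(o["clock"],np.round(o["position"],4),np.round(o["tool_rot"],4))
f=bot.grab_frame("wrist");cv2.imwrite("pics/wrist1.png",f["pixels"])
f=bot.grab_frame("scene");cv2.imwrite("pics/scene1.png",f["pixels"])
E
```

```text
clock: 3.25
position: [0.5647, -0.2008, 0.1988]
tool_rot: [3.142, 0.0, 1.571]
force: [0.0, 0.2, 0.3]
grip_width: 0.0855
clock: 4.12
position: [0.535, -0.31, 0.1987]
tool_rot: [-3.142, 0.0, 1.365]
force: [1.0, 0.7, -0.6]
grip_width: 0.0856
4.125 [ 0.535  -0.31    0.1987] [-3.1415e+00  1.0000e-04  1.3652e+00]
```

View pics/wrist1.png

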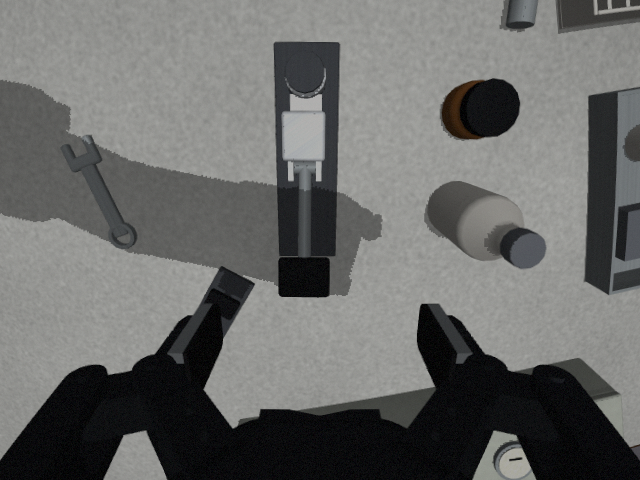

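View pics/scene1.png

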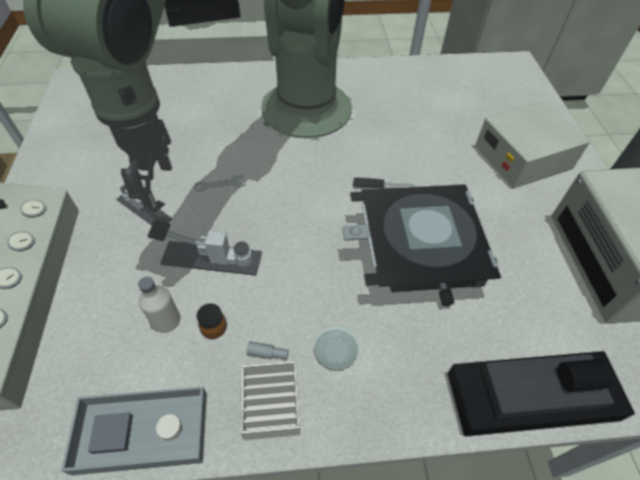

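```bash
cat > fit1.py <<'E'
from h import *
from scipy.optimize import least_squares
f=bot.grab_frame("wrist")
J=[((100,32,10),(275,42.5)),((100,-32,10),(339,42.5)),((-120,-32,10),(335,257)),((-8,18,85),(282,161)),((32,18,85),(282.5,111)),((32,-18,85),(326,111)),((-8,-18,85),(324,161)),((65,0,60),(305.5,73))]
def T(p,P):
    c,s=np.cos(p[2]),np.sin(p[2]);P=np.array(P,float)/1000
    return np.c_[p[0]+c*P[:,0]-s*P[:,1],p[1]+s*P[:,0]+c*P[:,1],P[:,2]]
def res(p): return (proj(f,T(p,[a for a,b in J]))-np.array([b for a,b in J])).ravel()
r=least_squares(res,[.535,-.24,1.36],loss="soft_l1");p=r.x
print(p.round(4),res(p).reshape(-1,2).round(1).tolist())
print(T(p,[(12,0,62),(65,0,60),(-110,0,94)]).round(4).tolist())
im=f["pixels"].copy()
for a,b in J: cv2.circle(im,tuple(int(x) for x in proj(f,T(p,[a]))[0]),2,(0,0,255),-1)
cv2.imwrite("pics/fit1.png",cv2.resize(im[20:310,200:420],None,fx=2,fy=2))
s=bot.grab_frame("scene")["pixels"][200:260,320:400]; cv2.imwrite("pics/lug1.png",cv2.resize(s,None,fx=6,fy=6,interpolation=2))
E
python3 fit1.py
```

```text
[ 0.5347 -0.2474  1.3554] [[-1.0, -1.1], [1.6, -0.4], [-0.1, 0.1], [0.0, 0.7], [-1.3, -0.1], [0.3, 0.4], [1.5, 1.2], [-0.4, -1.1]]
[[0.5372, -0.2357, 0.062], [0.5486, -0.1839, 0.06], [0.5112, -0.3549, 0.094]]
```

View pics/fit1.png

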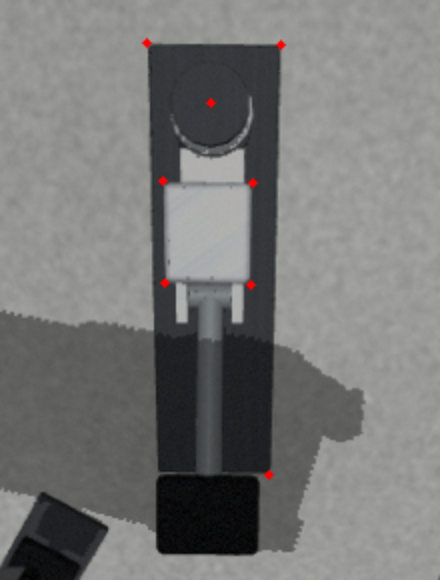

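View pics/lug1.png

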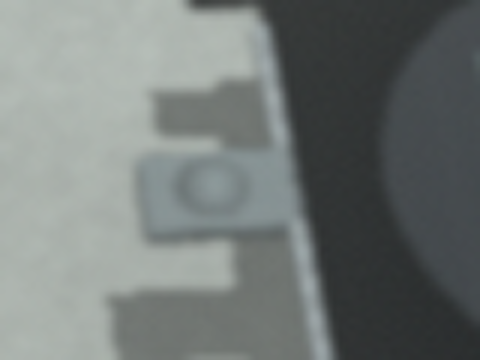

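```bash
python3 -m handwheel '[[1,-0.17,0,0,0,0.0016],[1,-0.17,0,0,0,0],[0.93,-0.18,0,0,0,0],[0,0,1,0,0,0],[0,0,1,0,0,0],[0,0,0.8,0,0,0],[0,0,0,0,0,0]]' -1
python3 - <<'E'
from h import *
o=bot.observe();print(o["clock"],np.round(o["position"],4),np.round(o["tool_rot"],4))
f=bot.grab_frame("wrist");cv2.imwrite("pics/wrist2.png",f["pixels"])
E
```

```text
clock: 5.2
position: [0.5371, -0.2353, 0.1277]
tool_rot: [-3.139, -0.0, 1.356]
force: [0.8, -0.4, 0.1]
grip_width: 0.0855
5.2 [ 0.5371 -0.2353  0.1277] [-3.1394e+00 -3.0000e-04  1.3557e+00]
```

View pics/wrist2.png

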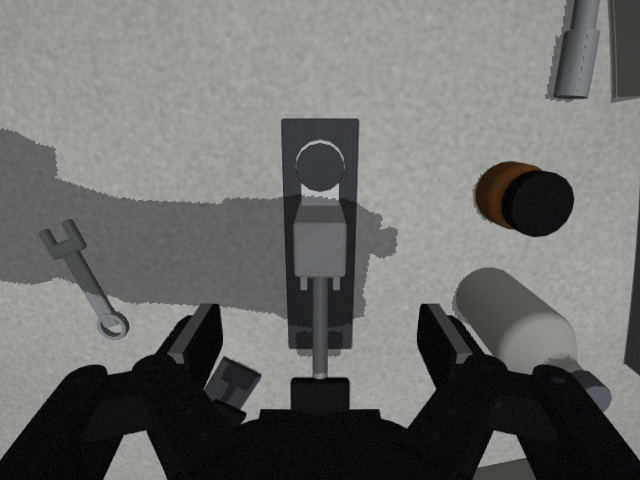

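```bash
python3 -m handwheel '[[0,0,0.9,0,0,0],[0,0,0.9,0,0,0],[0,0,0.9,0,0,0],[0,0,0.68,0,0,0],[0,0,0,0,0,0]]' -1 && python3 -m handwheel '[[0,0,0,0,0,0],[0,0,0,0,0,0],[0,0,0,0,0,0],[0,0,0,0,0,0],[0,0,0,0,0,0],[0,0,0,0,0,0]]' 1 50
python3 - <<'E'
from h import *
o=bot.observe();print(o["clock"],np.round(o["position"],4),np.round(o["tool_rot"],4),o["grip_width"])
f=bot.grab_frame("wrist");cv2.imwrite("pics/wrist3.png",f["pixels"])
E
```

```text
clock: 5.88
position: [0.5375, -0.2356, 0.0439]
tool_rot: [-3.141, -0.0, 1.355]
force: [0.2, 0.3, -0.0]
grip_width: 0.0855
clock: 6.62
position: [0.5378, -0.2358, 0.0449]
tool_rot: [3.141, 0.0, 1.355]
force: [-5.2, 1.9, 9.3]
grip_width: 0.0341
6.625 [ 0.5378 -0.2358  0.0449] [3.1413e+00 1.0000e-04 1.3545e+00] 0.034129108988975726
```

View pics/wrist3.png

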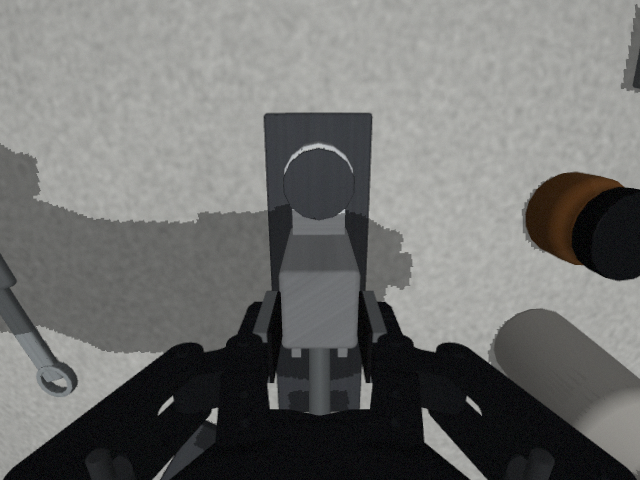

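```bash
python3 -m handwheel '[[0,0,-0.25,0,0,0],[0,0,-0.25,0,0,0],[0.5,0,0,0,0,0],[0.8,0,0,0,0,0],[0.7,0,0,0,0,0],[0,0,0,0,0,-0.0166],[0,0,0,0,0,-0.0166],[0,0,0,0,0,0]]' 1 70 && python3 -m handwheel '[[0.5,-0.1,0,0,0,0],[0.9,0,0,0,0,0],[0.9,0,0,0,0,0],[0.9,0,0,0,0,0],[0.9,0,0,0,0,0],[0.5,0,0,0,0,0],[0,0,0,0,0,0]]'
python3 - <<'E'
from h import *
o=bot.observe();print(o["clock"],np.round(o["position"],4),np.round(o["tool_rot"],4),o["grip_width"])
for n in ("wrist","scene","side"):
    f=bot.grab_frame(n);cv2.imwrite(f"pics/{n}4.png",f["pixels"])
E
```

```text
clock: 7.68
position: [0.5486, -0.1857, 0.0566]
tool_rot: [-3.141, -0.0, 1.564]
force: [0.4, 0.0, -8.1]
grip_width: 0.0334
clock: 8.55
position: [0.5468, -0.0706, 0.0567]
tool_rot: [-3.142, -0.0, 1.564]
force: [-0.5, -0.2, -8.6]
grip_width: 0.0337
8.55 [ 0.5468 -0.0706  0.0567] [-3.1415e+00 -2.0000e-04  1.5642e+00] 0.033666523594747345
```

View pics/wrist4.png

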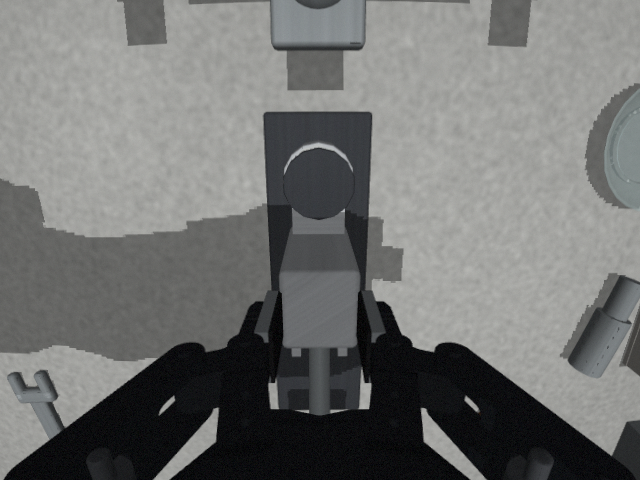

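View pics/side4.png

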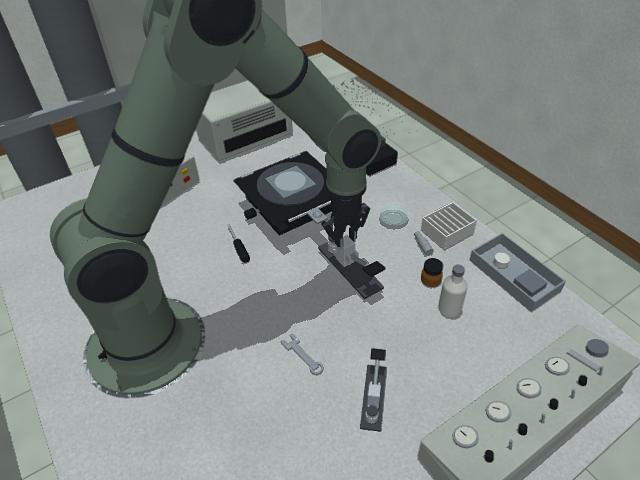

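Run:
```python
from h import *
f=bot.grab_frame("wrist")
im=f["pixels"]
cv2.imwrite("pics/w4a.png",cv2.resize(im[0:240,240:400],None,fx=4,fy=4,interpolation=2)[:400])
cv2.imwrite("pics/w4b.png",cv2.resize(im[100:240,240:400],None,fx=4,fy=4,interpolation=2))
print("saddle",onplane(f,[(319,183)],.0718).round(4))
print("foot front",onplane(f,[(264.5,112.5),(371.5,112.5)],.0218).round(4).tolist())
print("tab end",onplane(f,[(271.5,40),(367,40)],.089).round(4).tolist(), onplane(f,[(319,48)],.080).round(4).tolist(),onplane(f,[(319,45)],.089).round(4).tolist())
```

```text
saddle [[ 0.5467 -0.0183  0.0718]]
foot front [[0.5153, 0.0157, 0.0218], [0.5775, 0.0152, 0.0218]]
tab end [[0.5293, 0.0386, 0.089], [0.5653, 0.0383, 0.089]] [[0.5472, 0.0374, 0.08]] [[0.5472, 0.0366, 0.089]]
```

View pics/w4a.png

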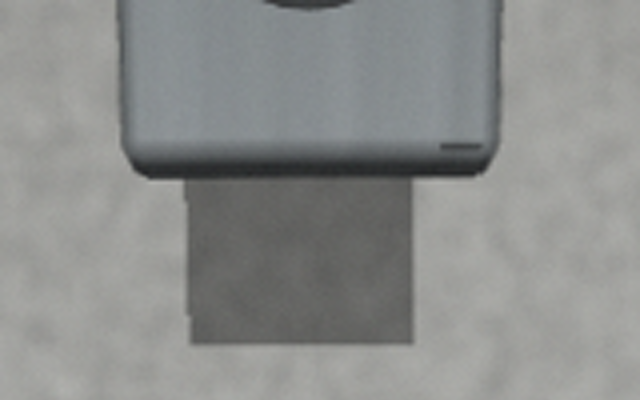

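View pics/w4b.png

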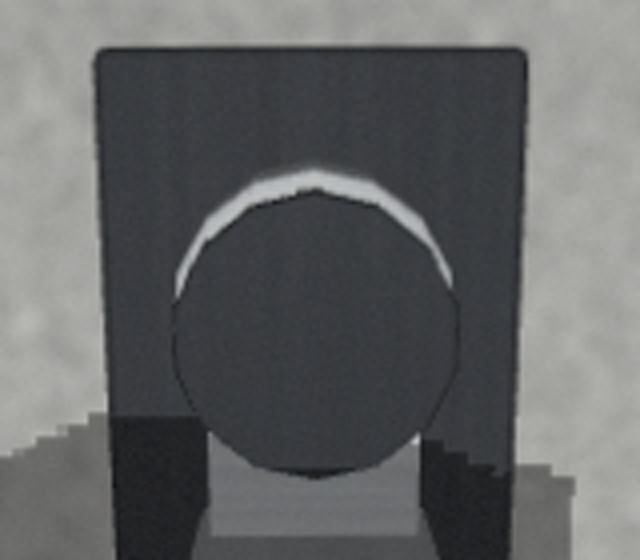

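```bash
python3 -m handwheel '[[0,0,0.32,0,0,0],[0,0,0,0,0,0],[0.5,0,0,0,0,0],[0.5,0,0,0,0,0],[0.5,0,0,0,0,0],[0.5,0,0,0,0,0],[0,0,0,0,0,0]]'
python3 - <<'E'
from h import *
o=bot.observe();print(o["clock"],np.round(o["position"],4),np.round(o["tool_rot"],4),o["grip_width"],np.round(o["force"],2))
for n in ("wrist","side"):
    f=bot.grab_frame(n);cv2.imwrite(f"pics/{n}5.png",f["pixels"])
E
```

```text
clock: 9.62
position: [0.5473, -0.0203, 0.0487]
tool_rot: [3.141, -0.0, 1.565]
force: [-1.2, -1.2, -8.1]
grip_width: 0.0336
9.625 [ 0.5473 -0.0203  0.0487] [ 3.1415e+00 -4.0000e-04  1.5652e+00] 0.03355215517203067 [-1.15 -1.18 -8.11]
```

View pics/wrist5.png

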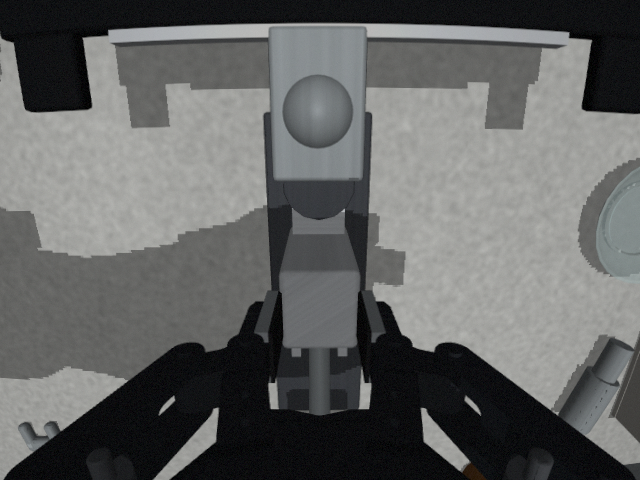

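Run:
```python
from h import *
f=bot.grab_frame("wrist")
print("ball",onplane(f,[(318,111.5)],.0845).round(4), "tabcorners",onplane(f,[(269.5,30),(367,30),(273,178),(364,178)],.089).round(4).tolist())
g=bot.grab_frame("side"); 
b=onplane(f,[(318,111.5)],.0845); print(proj(g,b), proj(g,[[.5473,-.0203+.0525,.0636]]))
cv2.imwrite("pics/s5.png",cv2.resize(g["pixels"][180:300,270:410],None,fx=5,fy=5,interpolation=2))
```

```text
ball [[0.547  0.063  0.0845]] tabcorners [[0.5301, 0.0907, 0.089], [0.5645, 0.0905, 0.089], [0.5291, 0.0382, 0.089], [0.5648, 0.038, 0.089]]
[[316.06535553 215.66702748]] [[322.48499541 227.29413781]]
```

View pics/s5.png

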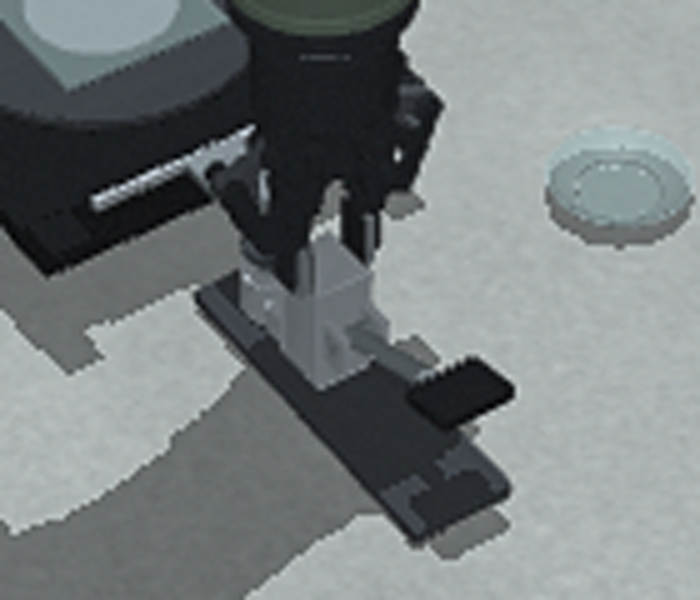

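```bash
python3 -m handwheel '[[0.4,0,0,0,0,0],[0.4,0,0,0,0,0],[0.3,0,0,0,0,0],[0.15,0,0,0,0,0],[0,0,0,0,0,0],[0,0,0.08,0,0,0],[0,0,0.08,0,0,0],[0,0,0,0,0,0]]'
python3 - <<'E'
from h import *
o=bot.observe();print(o["clock"],np.round(o["position"],4),np.round(o["tool_rot"],4),o["grip_width"],np.round(o["force"],2))
f=bot.grab_frame("wrist");cv2.imwrite("pics/wrist6.png",f["pixels"])
E
```

```text
clock: 10.82
position: [0.5475, 0.0091, 0.0452]
tool_rot: [3.142, 0.0, 1.563]
force: [-4.4, -0.6, 6.7]
grip_width: 0.0334
10.825 [0.5475 0.0091 0.0452] [3.1415e+00 1.0000e-04 1.5628e+00] 0.03340663106697996 [-4.42 -0.61  6.67]
```

View pics/wrist6.png

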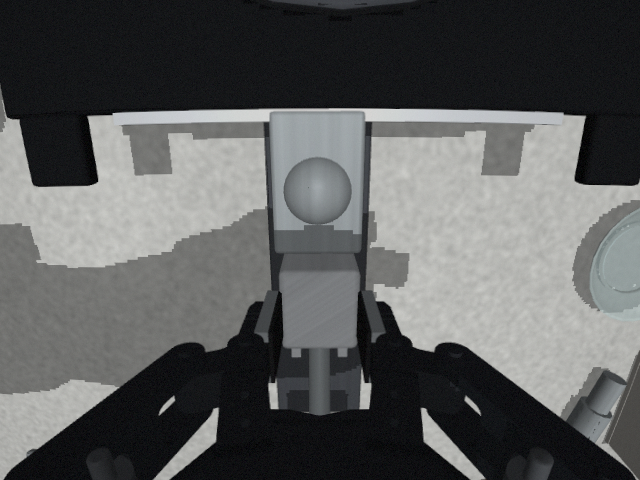

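Run:
```python
from h import *
f=bot.grab_frame("wrist")
print("ball",onplane(f,[(317.7,190)],.0845).round(4),"saddle",onplane(f,[(319,183.5)],.0602).round(4), "tab end",onplane(f,[(319,250)],.089).round(4))
c=onplane(f,[(280,269),(358.5,269),(281,347),(357,347)],.085).round(4);print(c.tolist())
print(proj(f,[[.547,.0635,.0845]]))
```

```text
ball [[0.5469 0.0643 0.0845]] saddle [[0.5474 0.0633 0.0602]] tab end [[0.5472 0.0405 0.089 ]]
[[0.5305, 0.0306, 0.085], [0.564, 0.0304, 0.085], [0.5291, -0.0087, 0.085], [0.5645, -0.009, 0.085]]
[[317.98447483 191.98479069]]
```

```bash
python3 -m handwheel '[[0,0,0,0,0,0],[0,0,0,0,0,0],[0,0,0,0,0,0],[0,0,0,0,0,0],[0,0,0,0,0,0],[0,0,0,0,0,0]]' -1 && python3 -m handwheel '[[0,0,-0.5,0,0,0],[0,0,-1,0,0,0],[0,0,-1,0,0,0],[0,0,-1,0,0,0],[0,0,-0.9,0,0,0],[-1,0,0,0,0,0],[-1,0,0,0,0,0],[-1,0,0,0,0,0]]' && python3 -m handwheel '[[-1,0,0,0,0,0],[-0.85,0,0,0,0,0],[0,0,0,0,0,0],[0,0,0,0,0,0]]' 1
python3 - <<'E'
from h import *
o=bot.observe();print(o["clock"],np.round(o["position"],4),np.round(o["tool_rot"],4),o["grip_width"],np.round(o["force"],2))
for n in ("wrist","side","scene"):
    f=bot.grab_frame(n);cv2.imwrite(f"pics/{n}7.png",f["pixels"])
    if n!="wrist": cv2.imwrite(f"pics/{n}7c.png",cv2.resize(f["pixels"][180:300,270:410],None,fx=4,fy=4,interpolation=2))
E
```

```text
clock: 11.68
position: [0.5475, 0.0094, 0.0447]
tool_rot: [-3.142, -0.0, 1.563]
force: [0.4, 0.1, -0.3]
grip_width: 0.0856
clock: 12.68
position: [0.5469, -0.0663, 0.1557]
tool_rot: [3.141, -0.0, 1.563]
force: [-0.6, -1.0, 0.3]
grip_width: 0.0853
clock: 13.18
position: [0.5467, -0.1111, 0.1551]
tool_rot: [3.141, -0.0, 1.564]
force: [-0.4, 1.1, -0.8]
grip_width: 0.0123
13.175 [ 0.5467 -0.1111  0.1551] [ 3.1412e+00 -4.0000e-04  1.5636e+00] 0.012307592748671124 [-0.38  1.13 -0.82]
```

View pics/wrist7.png

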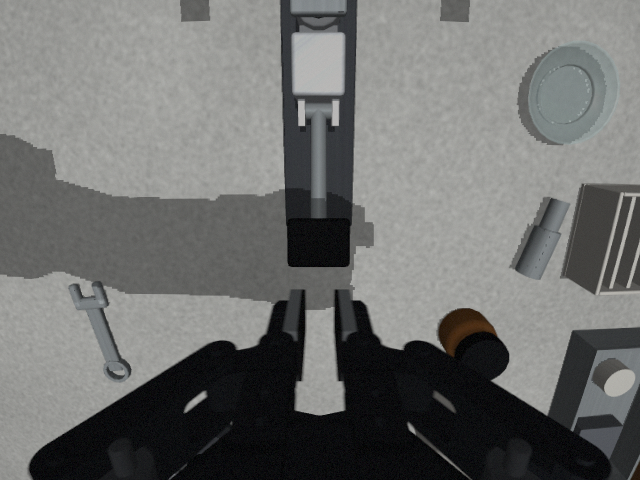

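View pics/side7c.png

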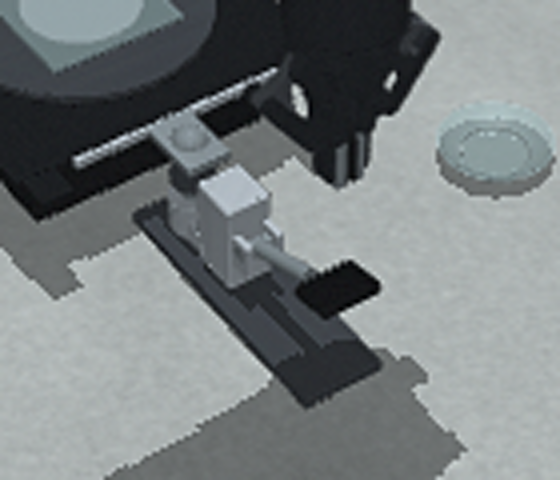

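View pics/scene7.png

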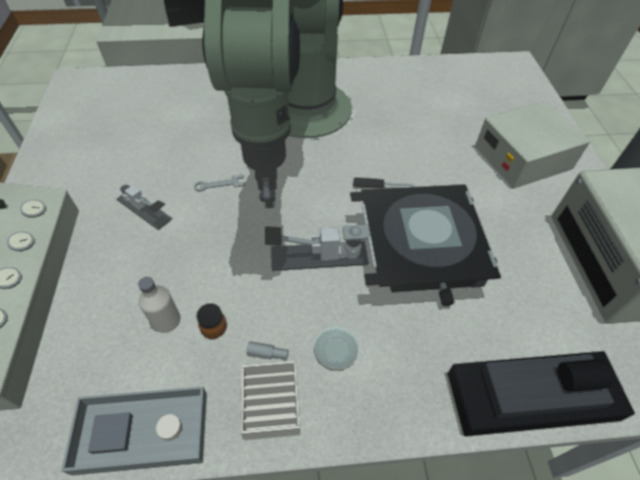

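Run:
```python
from h import *
f=bot.grab_frame("wrist")
c=onplane(f,[(291.5,33),(344.5,33),(345,95.5),(292,95.5)],.085);print(c.round(4).tolist(),c.mean(0).round(4))
e=onplane(f,[(288,219),(349.5,219),(349.5,267),(288,267)],.094);print(e.round(4).tolist(),e.mean(0).round(4))
print("foot back",onplane(f,[(285,222),(354,222)],.010).round(4).tolist())
```

```text
[[0.5293, 0.0283, 0.085], [0.5634, 0.0281, 0.085], [0.5641, -0.0102, 0.085], [0.5287, -0.01, 0.085]] [0.5463 0.009  0.085 ]
[[0.5242, -0.093, 0.094], [0.5679, -0.0933, 0.094], [0.5687, -0.13, 0.094], [0.5229, -0.1298, 0.094]] [ 0.5459 -0.1115  0.094 ]
foot back [[0.5131, -0.1173, 0.01], [0.5798, -0.1177, 0.01]]
```

```bash
python3 -m handwheel '[[0,0,0.8,0,0,0],[0,0,0.8,0,0,0],[0,0,0.6,0,0,0],[0,0,0.3,0,0,0],[-0.04,0,0.3,0,0,0],[-0.04,0,0.3,0,0,0],[-0.04,0,0.3,0,0,0],[-0.04,0,0.3,0,0,0]]' 1 && python3 -m handwheel '[[-0.04,0,0.25,0,0,0],[-0.04,0,0.2,0,0,0],[0,0,0.08,0,0,0],[0,0,0,0,0,0],[0,0,0,0,0,0]]'
python3 - <<'E'
from h import *
o=bot.observe();print(o["clock"],np.round(o["position"],4),np.round(o["tool_rot"],4),o["grip_width"],np.round(o["force"],2))
for n in ("wrist","side","scene"):
    f=bot.grab_frame(n);cv2.imwrite(f"pics/{n}8.png",f["pixels"])
    if n!="wrist": cv2.imwrite(f"pics/{n}8c.png",cv2.resize(f["pixels"][180:300,270:410],None,fx=4,fy=4,interpolation=2))
E
```

```text
clock: 14.38
position: [0.5466, -0.116, 0.0618]
tool_rot: [3.141, 0.0, 1.563]
force: [-0.7, -0.7, 2.4]
grip_width: -0.0
clock: 15.0
position: [0.5465, -0.1178, 0.0491]
tool_rot: [-3.142, 0.0, 1.563]
force: [0.0, -0.4, 2.1]
grip_width: 0.0003
15.0 [ 0.5465 -0.1178  0.0491] [-3.1416  0.      1.5633] 0.0002748851102222259 [ 0.01 -0.36  2.1 ]
```

View pics/wrist8.png

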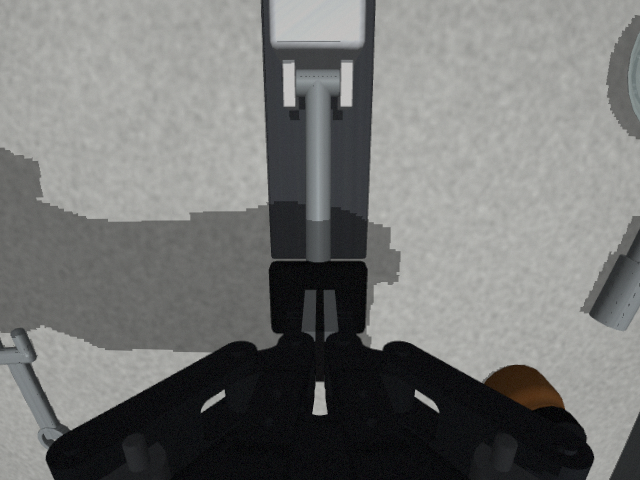

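View pics/side8c.png

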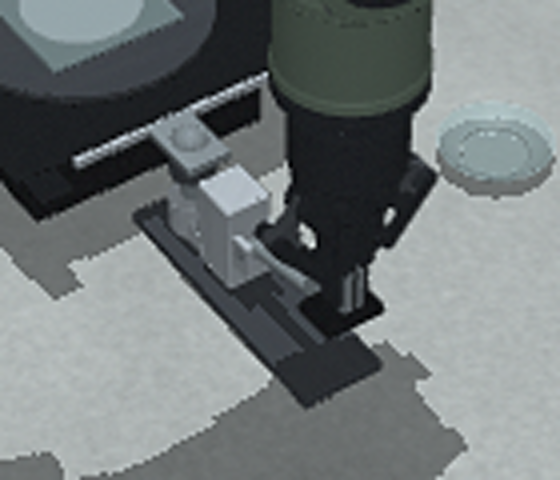

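Run:
```python
from h import *
g=bot.grab_frame("side"); w=bot.grab_frame("wrist")
for P in ([.546,-.1115,.094],[.546,-.116,.07],[.546,-.120,.05],[.5465,-.1178,.0491],[.547,.0637,.0985],[.547,.0637,.1145]):
    a=proj(g,[P])[0]; print(P,((a-[270,180])*4).round(0),proj(w,[P])[0].round(0))
# pad width in wrist image
for z in (.05,.06,.07,.08): 
    c=onplane(w,[(270,300),(367,300)],z);print(z,(c[1]-c[0])[0].round(4), onplane(w,[(318,262),(318,333)],z)[:,1].round(4))
o=bot.observe();print(np.round(o["force"],2),o["position"])
cv2.imwrite("pics/w9.png",cv2.resize(np.clip(w["pixels"][240:400,220:420].astype(float)*3,0,255).astype(np.uint8),None,fx=3.5,fy=3.5,interpolation=2))
cv2.imwrite("pics/s9.png",cv2.resize(np.clip(g["pixels"][190:280,290:400].astype(float)*2,0,255).astype(np.uint8),None,fx=6,fy=6,interpolation=2))
```

```text
[0.546, -0.1115, 0.094] [331. 281.] [319. 306.]
[0.546, -0.116, 0.07] [334. 311.] [319. 291.]
[0.546, -0.12, 0.05] [337. 335.] [319. 281.]
[0.5465, -0.1178, 0.0491] [336. 334.] [320. 277.]
[0.547, 0.0637, 0.0985] [183. 127.] [ 318. -206.]
[0.547, 0.0637, 0.1145] [182. 110.] [ 318. -243.]
0.05 0.0552 [-0.1085 -0.1534]
0.06 0.052 [-0.1045 -0.1469]
0.07 0.0488 [-0.1006 -0.1404]
0.08 0.0457 [-0.0967 -0.1339]
[-0.43 -0.86  2.48] [ 0.54648548 -0.11779917  0.04902272]
```

View pics/w9.png

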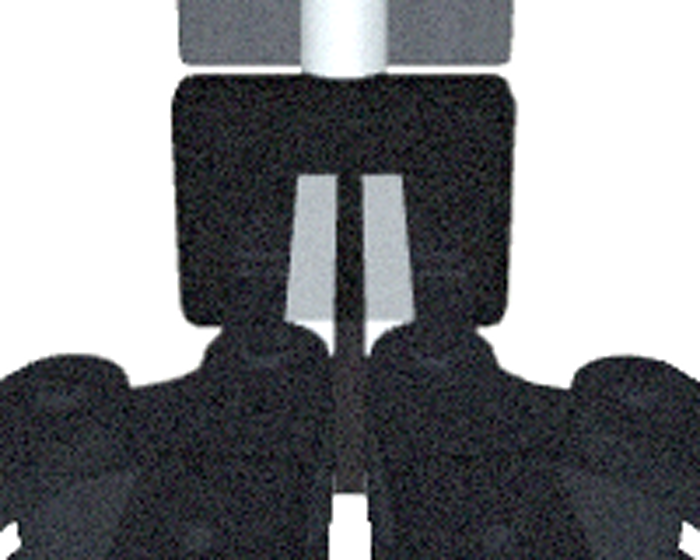

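View pics/s9.png

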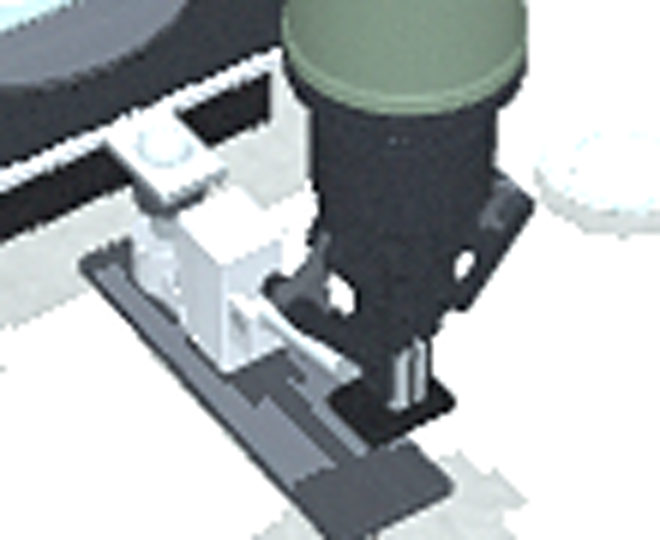

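```bash
python3 -m handwheel '[[-0.02,0,0.2,0,0,0],[-0.02,0,0.2,0,0,0],[-0.02,0,0.2,0,0,0],[0,0,0,0,0,0]]'
python3 - <<'E'
from h import *
g=bot.grab_frame("side"); w=bot.grab_frame("wrist")
o=bot.observe();print(np.round(o["force"],2),o["position"])
cv2.imwrite("pics/w10.png",cv2.resize(np.clip(w["pixels"][240:400,220:420].astype(float)*3,0,255).astype(np.uint8),None,fx=2.5,fy=2.5,interpolation=2))
cv2.imwrite("pics/s10.png",cv2.resize(np.clip(g["pixels"][190:280,290:400].astype(float)*2,0,255).astype(np.uint8),None,fx=6,fy=6,interpolation=2))
E
```

```text
clock: 15.75
position: [0.5468, -0.1203, 0.0338]
tool_rot: [3.141, 0.001, 1.562]
force: [-0.7, -6.2, 9.9]
grip_width: -0.0002
[-0.45 -5.16 10.71] [ 0.54683968 -0.12029095  0.03406199]
```

View pics/s10.png

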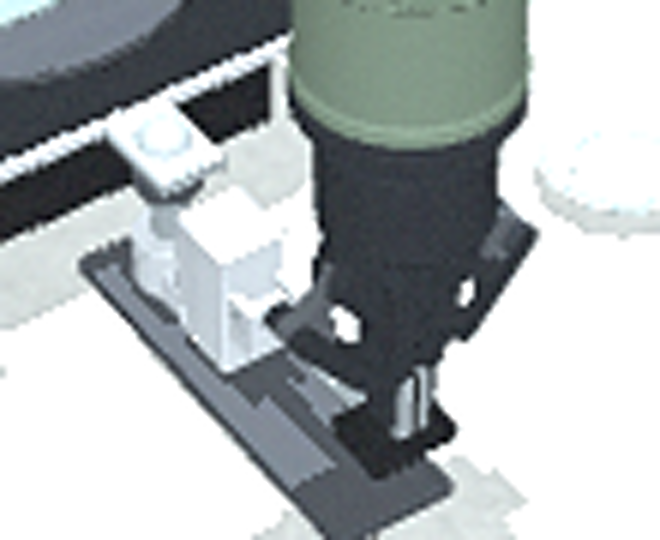

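View pics/w10.png

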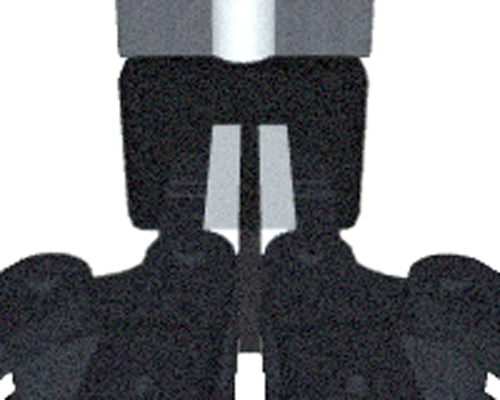

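```bash
python3 -m handwheel '[[-0.06,0,0.2,0,0,0],[-0.03,0,0.2,0,0,0],[0,0,0.16,0,0,0],[0,0,0,0,0,0],[0,0,0,0,0,0]]'
python3 - <<'E'
from h import *
g=bot.grab_frame("side"); w=bot.grab_frame("wrist")
o=bot.observe();print(np.round(o["force"],2),o["position"])
cv2.imwrite("pics/w11.png",cv2.resize(np.clip(w["pixels"][240:400,220:420].astype(float)*3,0,255).astype(np.uint8),None,fx=2.5,fy=2.5,interpolation=2))
cv2.imwrite("pics/s11.png",cv2.resize(np.clip(g["pixels"][190:280,290:400].astype(float)*2,0,255).astype(np.uint8),None,fx=6,fy=6,interpolation=2))
E
```

```text
clock: 16.48
position: [0.5468, -0.1216, 0.02]
tool_rot: [3.141, 0.0, 1.563]
force: [-0.8, -1.8, 9.2]
grip_width: 0.0
[-1.3  -0.51 10.56] [ 0.54686793 -0.12160114  0.02004406]
```

View pics/s11.png

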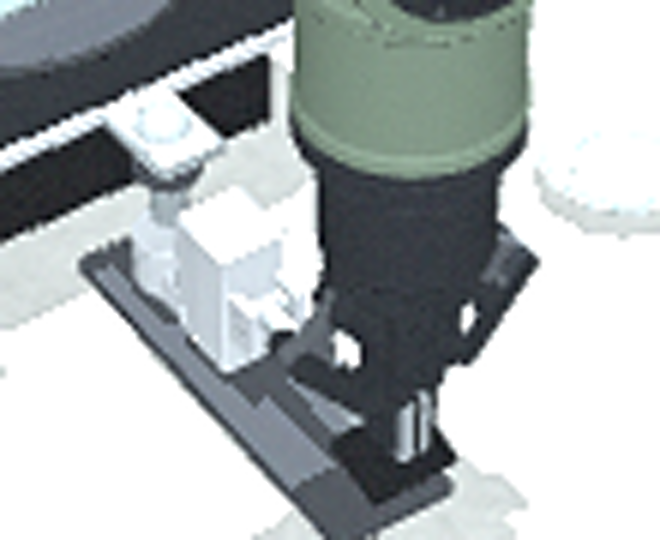

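View pics/w11.png

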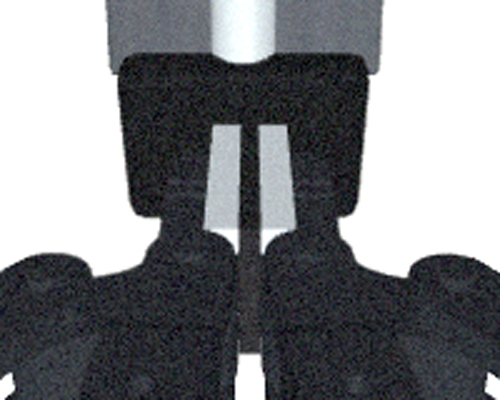

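```bash
python3 -m handwheel '[[0,0,0.08,0,0,0],[0,0,0.08,0,0,0],[0,0,0,0,0,0]]'
python3 - <<'E'
from h import *
g=bot.grab_frame("side"); s=bot.grab_frame("scene")
o=bot.observe();print(np.round(o["force"],2),o["position"])
cv2.imwrite("pics/s12.png",cv2.resize(np.clip(g["pixels"][190:280,290:400].astype(float)*2,0,255).astype(np.uint8),None,fx=6,fy=6,interpolation=2))
cv2.imwrite("pics/c12.png",cv2.resize(np.clip(s["pixels"][200:290,240:400].astype(float)*1.5,0,255).astype(np.uint8),None,fx=5,fy=5,interpolation=2))
for z in (.02,.03,.04,.05): print(z,((proj(g,[[.547,-.1216,z]])[0]-[290,190])*6).round())
for z in (.0845,.0985,.1005): print(z,((proj(g,[[.547,.0637,z]])[0]-[290,190])*6).round())
E
```

```text
clock: 16.95
position: [0.547, -0.1216, 0.0167]
tool_rot: [3.14, -0.0, 1.563]
force: [-5.6, 1.6, 26.3]
grip_width: 0.0003
[-5.26  0.05 26.43] [ 0.54701918 -0.12160636  0.01678131]
0.02 [389. 490.]
0.03 [389. 475.]
0.04 [389. 460.]
0.05 [390. 444.]
0.0845 [156. 153.]
0.0985 [155. 131.]
0.1005 [154. 127.]
```

View pics/s12.png

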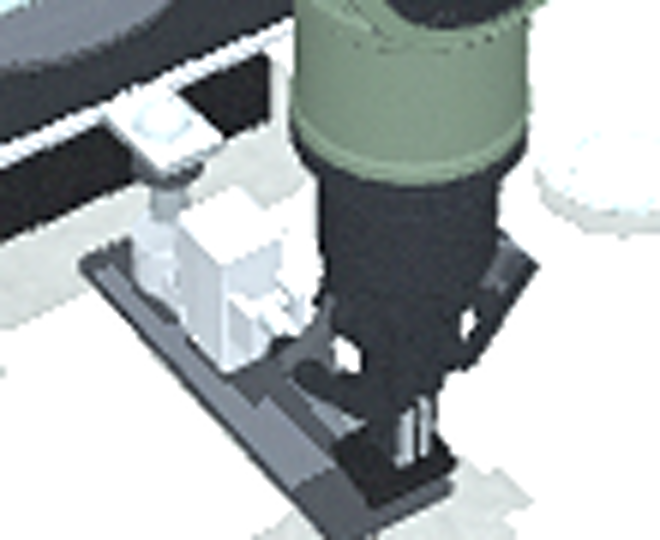

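View pics/c12.png

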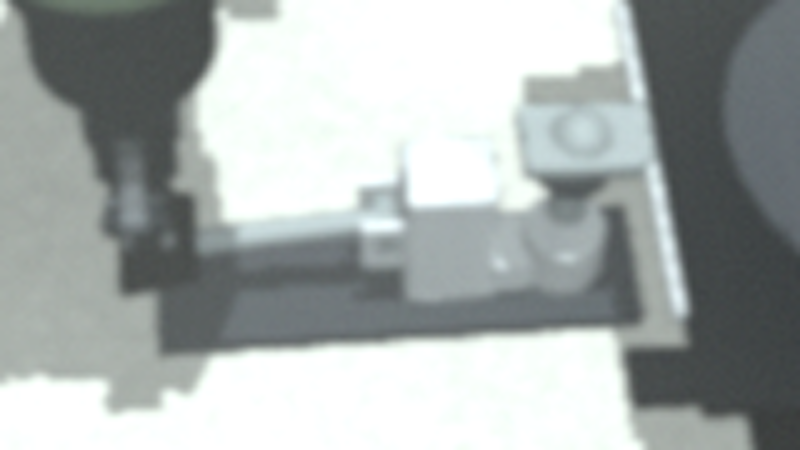

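Run:
```python
from h import *
w=bot.grab_frame("wrist");o=bot.observe();p=np.array(o["position"]);print(np.round(o["force"],2),p.round(4))
for d in (0,.01,.02,.03): print(d,proj(w,[p+[0,0,d]])[0].round(1),proj(w,[p+[0,.011,d]])[0].round(1))
im=np.clip(w["pixels"][200:400,220:420].astype(float)*5,0,255).astype(np.uint8);cv2.imwrite("pics/w13.png",cv2.resize(im,None,fx=3,fy=3,interpolation=2))
```

```text
[-4.92 -0.1  25.08] [ 0.547  -0.1216  0.0168]
0 [319.8 277. ] [319.7 258.5]
0.01 [319.9 284.7] [319.7 265.4]
0.02 [319.9 293.2] [319.8 273. ]
0.03 [320.  302.7] [319.8 281.6]
```

View pics/w13.png

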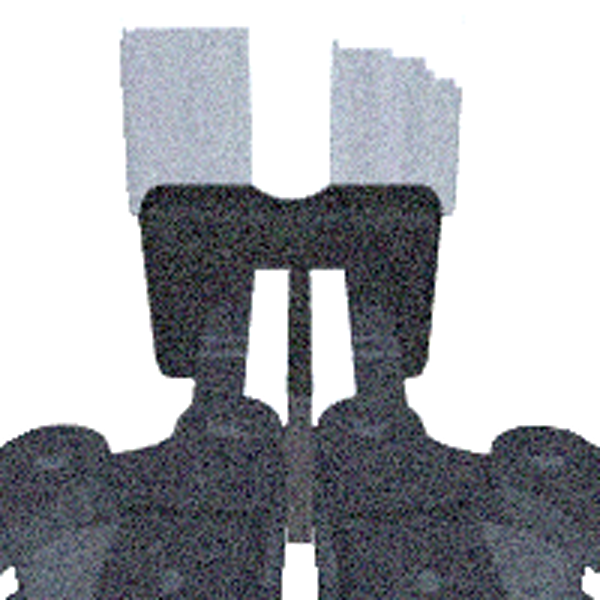

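```bash
python3 -m handwheel '[[0,0,-0.25,0,0,0],[0.03,0,-0.3,0,0,0],[0.05,0,-0.3,0,0,0],[0.06,0,-0.3,0,0,0],[0.06,0,-0.4,0,0,0],[0.06,0,-0.6,0,0,0],[0,0,-0.9,0,0,0],[0,0,0,0,0,0]]' && python3 -m handwheel '[[0,0,0,0,0,0],[0,0,0,0,0,0],[0,0,0,0,0,0]]'
python3 - <<'E'
from h import *
g=bot.grab_frame("side"); w=bot.grab_frame("wrist")
o=bot.observe();print(o["clock"],np.round(o["force"],2),o["position"])
cv2.imwrite("pics/s14.png",cv2.resize(np.clip(g["pixels"][190:280,290:400].astype(float)*2,0,255).astype(np.uint8),None,fx=6,fy=6,interpolation=2))
cv2.imwrite("pics/w14.png",w["pixels"])
E
```

```text
clock: 18.1
position: [0.5474, -0.1151, 0.0939]
tool_rot: [3.139, 0.0, 1.563]
force: [0.2, -0.1, -0.9]
grip_width: -0.0001
clock: 18.48
position: [0.5462, -0.115, 0.0917]
tool_rot: [-3.141, -0.0, 1.563]
force: [-0.3, -0.6, 0.1]
grip_width: -0.0
18.575 [-0.19 -0.01  0.74] [ 0.54636455 -0.11506257  0.09191508]
```

View pics/s14.png

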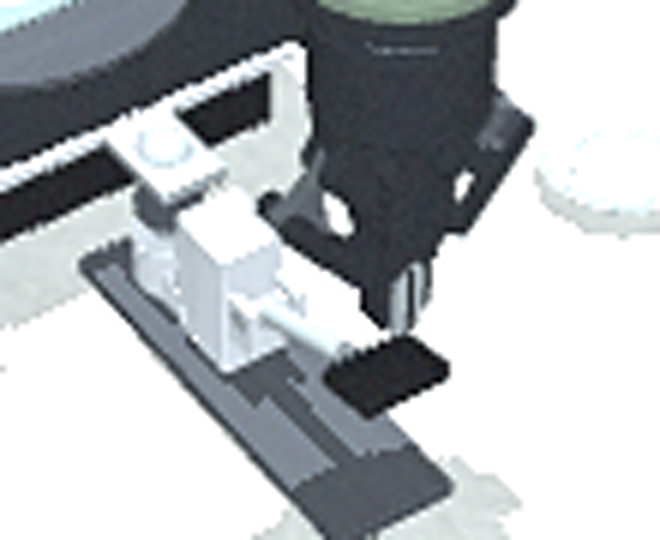

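View pics/w14.png

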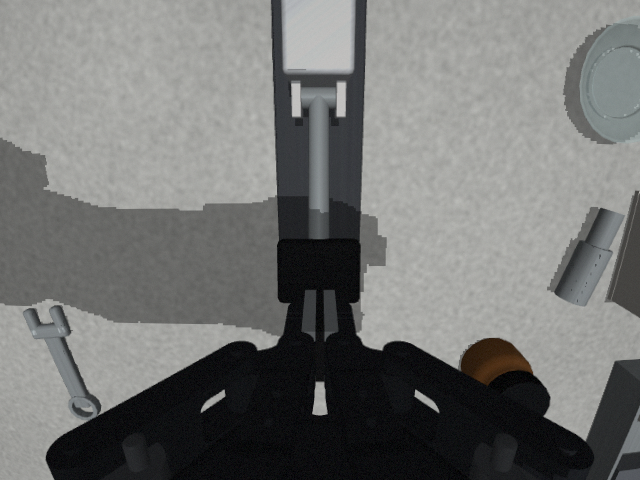

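```bash
python3 -m handwheel '[[0,0,0.5,0,0,0],[0,0,0.5,0,0,0],[-0.06,0,0.4,0,0,0],[-0.06,0,0.3,0,0,0],[-0.06,0,0.3,0,0,0],[-0.05,0,0.3,0,0,0],[-0.03,0,0.3,0,0,0],[0,0,0.2,0,0,0]]' && python3 -m handwheel '[[0,0,0.12,0,0,0],[0,0,0,0,0,0],[0,0,0,0,0,0],[0,0,0,0,0,0]]'
```

```text
clock: 19.58
position: [0.5464, -0.1224, 0.0221]
tool_rot: [3.141, 0.001, 1.563]
force: [-3.3, -4.7, 9.7]
grip_width: -0.0
clock: 20.08
position: [0.5465, -0.1225, 0.0194]
tool_rot: [3.141, 0.001, 1.562]
force: [-3.3, -3.6, 9.6]
grip_width: -0.0001
```

Slightly further, so it sits firmly on the stop.

```bash
python3 -m handwheel '[[0,0,0.07,0,0,0],[0,0,0,0,0,0],[0,0,0,0,0,0],[0,0,0,0,0,0],[0,0,0,0,0,0],[0,0,0,0,0,0]]'
python3 - <<'E'
from h import *
g=bot.grab_frame("side"); s=bot.grab_frame("scene");w=bot.grab_frame("wrist")
o=bot.observe();print(o["clock"],np.round(o["force"],2),o["position"])
cv2.imwrite("pics/s15.png",cv2.resize(np.clip(g["pixels"][190:280,290:400].astype(float)*2,0,255).astype(np.uint8),None,fx=6,fy=6,interpolation=2))
cv2.imwrite("pics/c15.png",s["pixels"]); cv2.imwrite("pics/w15.png",w["pixels"])
for th,z in (("wrench",.003),("screwdriver",.01),("jar",.03),("barrel",.013),("dish",.008),("bottle",.07)):
    d=bot.trace(s,th); print(th,onplane(s,[d[0]["point"]],z).round(3).tolist() if d else None)
E
```

```text
clock: 20.82
position: [0.5465, -0.1224, 0.0178]
tool_rot: [3.141, 0.001, 1.563]
force: [-3.4, -5.4, 10.9]
grip_width: 0.0003
20.975 [-3.63 -4.1  11.11] [ 0.5464749  -0.12246314  0.01775914]
wrench [[0.302, -0.256, 0.003]]
screwdriver [[0.317, 0.131, 0.01]]
jar [[0.704, -0.24, 0.03]]
barrel [[0.772, -0.136, 0.013]]
dish [[0.766, 0.008, 0.008]]
bottle [[0.685, -0.345, 0.07]]
```

View pics/s15.png

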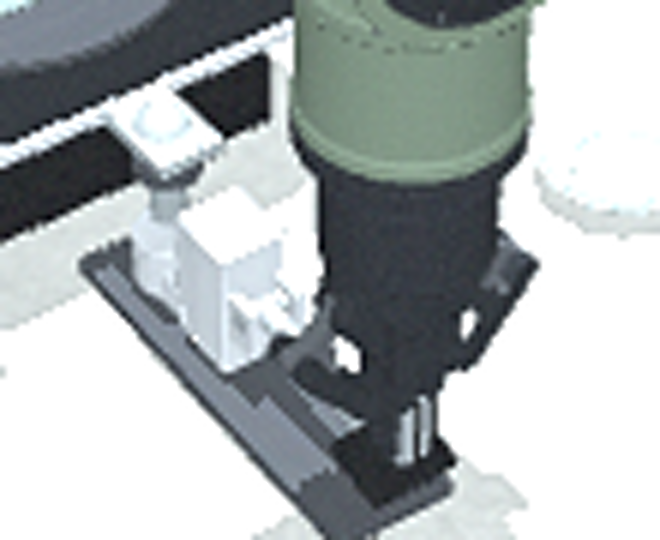

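View pics/c15.png

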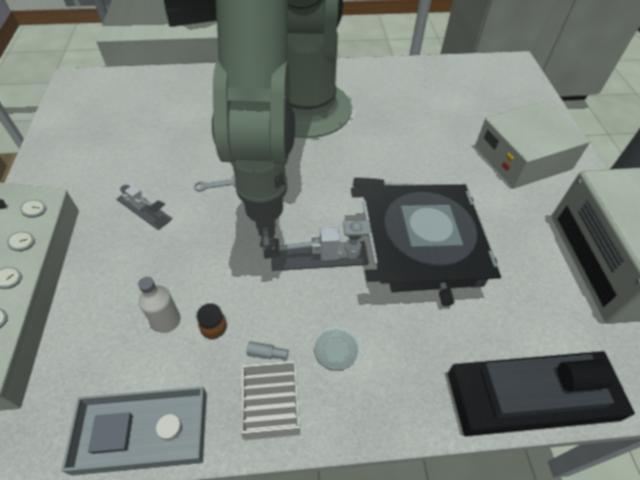

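```bash
python3 -m handwheel '[[0,0,0.03,0,0,0],[0,0,0,0,0,0],[0,0,0,0,0,0],[0,0,0,0,0,0]]'
python3 - <<'E'
from h import *
g=bot.grab_frame("side")
a=cv2.imread("pics/side7.png");
# shift of the grip block between let-go and now
p=g["pixels"]; t=a[222:253,318:338]; r=cv2.matchTemplate(p[215:262,310:346],t,cv2.TM_CCOEFF_NORMED);print(cv2.minMaxLoc(r)[1::2],"expected (8,7)")
o=bot.observe();print(o["clock"],np.round(o["force"],2),np.round(o["position"],4),np.abs(o["qd"]).max())
E
```

```text
clock: 21.78
position: [0.5465, -0.1224, 0.0173]
tool_rot: [3.141, 0.001, 1.562]
force: [-4.8, -3.6, 17.7]
grip_width: 0.0001
(0.9540807604789734, (8, 7)) expected (8,7)
21.825 [-5.3  -3.15 16.75] [ 0.5465 -0.1225  0.0173] 0.0022238047803241102
```

View pics/w15.png

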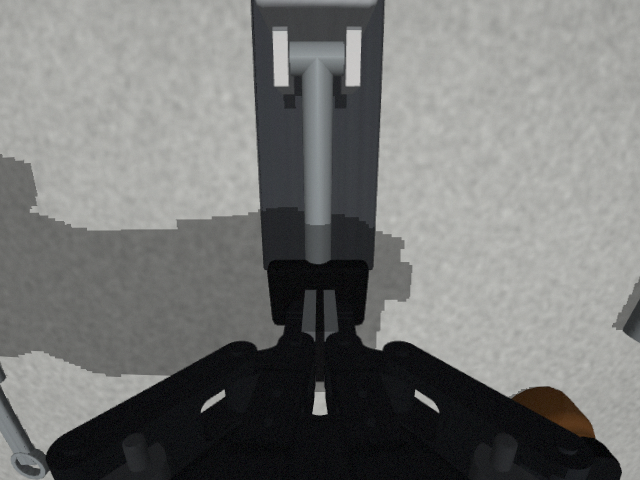

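The handle is on its stop at 17 N. The jack has not moved since I let it go, and the plate is raised and at rest. Handing in.

```bash
python3 -c "
from workcell import bot
print(bot.job_done())"
```

```text
the job is handed in; nothing more can be done
None
```

The jack now carries the plate, and the arm is still pressing the pump handle down. I set the larger jack under the ball lug and let go of it. I gave one trial stroke, fully down and back up, then pressed the handle down again and handed the job in while holding it. No verdict was reported.

**Last checks:**
- **Handle:** it was on its stop at about 17 N, with the arm still.
- **Plate:** the ball rose about 16 mm in the side view, roughly 0.055 rad. I measured this during the trial stroke, and the final picture looks the same.
- **Jack:** when let go, the saddle was about 2 mm from straight below the ball. Template matching in the side view showed no shift of the grip block since then.
- **Arm:** it stayed well clear of the aligner in the pictures.

**Checks that disagreed:**
- **Fingertip height:** with the fingers shut, the tips looked 20 to 35 mm higher in the pictures than the reported TCP. I therefore judged the stroke by force and by the plate's rise, not by the TCP height.
- **Wrench and screwdriver:** the final network positions differed by about 20 mm from the start. The arm partly hid the wrench, and nothing came near either tool, so I put this down to what was visible. The other bystanders agreed within about 7 mm.
- **Sideways drag:** about 3 to 5 N of sideways force remained at the push pad.

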